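# Draw the sanding stick out of its case

## Robot

A 7-joint arm with a two-finger parallel gripper is mounted at the origin on the work surface; the furniture and walls round the work are solid. World frame = base frame: x ahead of the robot, y to its left, z up, the work surface at z = 0. Lengths are in m, angles in rad, forces in N, time in s.
With the tool pointing down it reaches from about 0.35 to 0.9 m from the base axis. Payload 8.1 kg.
Tool frame: the origin (TCP) lies at the very end of the fingers, on their centre line; the grasp point (between the pads) lies r.tcp_to_grasp behind it (r.tcp_to_grasp is the distance from the TCP to the grasp point, in m); z points along the fingers, y is the direction in which the jaws open and shut (so a half turn about z gives the same grasp; the last joint's range is limited). The gripper opens to 85 mm and grips with 20 to 120 N. Pads are 22 mm wide; open, the fingers measure 114 mm over their backs; the gripper's body (76 mm by 85 mm) begins 54 mm behind the grasp point. The pads swing forward as they close: fully open they stand 13 mm farther back than shut.
Start: joints at [-1.45, 0.434, 0.025, 1.573, -0.012, 1.134, -0.075], TCP at [0.139, 0.609, 0.231] pointing down, gripper open.
Joint ranges: [-2.62, 2.62], [-0.44, 2.09], [-1.27, 1.32], [0.08, 2.57], [-1.32, 4.46], [0.12, 2], [-2.74, 2.74]. Speed limits (rad/s): [2.22, 2.22, 3.01, 3.01, 3.14, 3.14, 3.14].

## Interface

Orientations are given as a rotation vector (axis times angle).
In Python, from cell import status, optics, r, recognise, regions_of, pinpoint gives the robot as it stands.
- The arm moves only by the tool step_arm, never from a script. Its argument "steps" is text: rows parted by semicolons, each of 5 numbers parted by spaces: the shift along the tool's x, y, z scaled (see below), then the turn about the tool's z scaled (see below), then the closure, from 0 (fully open) to 1 (shut). A call has 1 to 5 rows; each row is the pose to reach, as a shift and turn from the pose commanded when the call began, along the tool's axes at that moment; what a row does not reach only later rows make up. The controller multiplies each number of a shift by 0.25 m and each number of a turn by 45 degrees. A row lasts 1/8 s, in which the tool goes at most 62.5 mm and 10.7 degrees, less where a joint would pass 70% of its speed; a pose out of reach is approached as far as the arm can. A call with a number of a shift or a turn outside -1 to 1 is refused whole. A call with a gripper value outside its range is refused whole. The fingers move at their own pace and stop on an object; "grip_force" is the grip in N (left out, the last holds). Time passes only in rows, so rows that repeat a pose let the fingers close. It gives the time, the measured TCP pose, the force and the opening at its end, in the units of the state.
- status.get_obs(): the state, without advancing time (a new reading comes with each control period).
- optics.snapshot(name): name is "scene" or "top"; returns (picture, depth): 480x640x3 uint8, red, green, blue; 480x640 float32, m along the optical axis (not along the pixel's ray), 0 where there is no reading.
- optics.camera_info(name): a dict with "mtx" (3x3 intrinsics, pixels), "distortion" ([k1, k2, p1, p2, k3] as OpenCV has them; the pictures are not rectified), "R" (3x3) and "t" (3): a world point X has camera coordinates R X + t. Camera axes: x right, y down, z forward; pixel columns grow to the right and rows downward; lengths in m; the calibration is good to about 2 mm. A picture is of the moment at which its call begins. camera_info takes no time and is no camera call.
- r.finish_job(): hands the job in, once; it reports no verdict.
Trained networks look in the newest picture that a camera, given by its name, has taken for a name from the list of things; names that differ only in an ending like _2 or _b are one class to them, and where a whole thing is asked for, a point or a joint stands for the part that bears it (a point fixed in the world has none). Each returns a list of dicts, best first, with "confidence" (0 to 1); they miss things now and then, are a little off and sometimes report something else, mostly with a low value. They report only what shows in the picture. A call takes as long as a camera call.
- recognise(camera, thing): "position" ([column, row] in pixels, amid what is visible of it).
- regions_of(camera, thing): "pixels" (480x640 bool, what is visible of it) and "position" ([column, row] in pixels, amid what is visible of it).
- pinpoint(camera, thing): "position" ([column, row] in pixels: a listed point, or the origin of a listed thing).
The state is a dict: "time_s": time; "joint_pos": joint angles; "qd": joint speeds; "joint_efforts": joint torques, N m; "tool_pos": TCP position; "eef_rot": TCP orientation; "ft_force": force on the tool from outside, world axes, zero at the start; "moment": the same for the moment, N m; "finger_gap": finger opening in m.
Only numpy, scipy, OpenCV 4.12 (cv2) and the standard library are available. Lean on these libraries where they do the work, as an engineer would, in place of code of your own. Each camera call takes 0.05 s, during which the arm holds its last target. There are 200 camera calls.

## Task

Fold the hinged lid of the wooden case back past upright until it rests against its stop, then take the long sanding stick out: tilt its blue handle end up through the opening and draw it out at a slant from under the fixed cover, without levering it against that cover. Finish still holding the stick in the gripper, at rest in the air above the case with its whole length at least 10 cm above the case's rim and touching nothing else, and the lid still folded back; leave the loose paint pots, glue bottle and sanding block where they stand.

Things in the scene. Friction and masses are not known exactly. Their poses are not given: they have to be found in the camera images.
- case: Fixed pale wooden case, 132 (x) x 259 (y) x 60 mm high; origin at the centre of its underside on the table, its axes: x away from the robot, y along its length, z up. Walls 6 mm, floor 4 mm, so inside it is 120 x 247 mm. Inside, two low cross ribs, 8 mm wide, with tops 20 mm above the table, at y = -70 and y = +80 mm, carry the stick. Opening under the lid: y from -123 to +45 mm, 120 mm wide, too short for the stick lying level.
- cover: Fixed darker wooden cover plate over the +y end of the case, y from +45 to +129 mm in the case's frame (its origin is the case's origin), 5 mm thick, from 55 to 60 mm above the table. About 70 mm of the stick lies beneath it.
- opening (a point): Centre of the case's opening at rim height, 39 mm toward -y from the case's centre and 60 mm above the table; axes as the case's. A clear plastic box lid, about 150 mm high, stands upright on the table between the robot and the case, to the right; it is solid and fixed.
- lid_hinge (a point): Point on the lid's hinge line, at the lid's middle; the hinge runs along the case's y at the top of its far long wall (66 mm toward +x from the case's centre, 60 mm above the table).
- lid (a joint): Angle of the hinged lid in rad: 0 shut, grows as the free edge nearest the robot rises, pi/2 upright, 2.0 at its stop, leaning away from the robot. Its hinge is stiff: it stays where it is left (about 0.14 N m to move, lid 0.12 kg). It may start a little ajar.
- lid_handle (a point): Middle of the steel bar handle on the lid: bar 10 mm thick, parallel to the hinge, with 60 mm free between its posts, its axis 30 mm off the lid's outer face. It lies 111 mm from the hinge and, with the lid shut, 36 mm above hinge height; the lid's free edge is 20 mm beyond it. The lid is 131 mm from hinge to free edge, 170 mm along the hinge and 6 mm thick. The point's axes turn with the lid (equal to the case's when it is shut).
- stick_centre (a point): Centre of the loose wooden sanding stick: 12 mm wide (x), 230 mm long (y), 18 mm high (z), about 45 g, with brown abrasive on the +y part and a blue handle end at -y. It starts lying in the case along the case's y, near its middle, on the ribs (underside 20 mm above the table).
- stick_head (a point): Centre of the end face of the stick's blue handle end (its own -y, 115 mm from the centre), the end in the opening.
- stick_tail (a point): Centre of the end face of the stick's brown end (its own +y, 115 mm from the centre), which starts under the fixed cover.
- stick: The same sanding stick; origin at the centre of its underside.
- pot_red: Bystander, to be left alone: small paint pot with a red cap, 33 mm across, 34 mm high; loose on the table, origin at the centre of its underside.
- pot_white: Bystander, to be left alone: small paint pot with a white cap, 38 mm across, 42 mm high; loose on the table, origin at the centre of its underside.
- glue: Bystander, to be left alone: white glue bottle with a green cap, 30 mm across, 61 mm high; loose on the table, origin at the centre of its underside.
- block: Bystander, to be left alone: brown sanding block, 28 x 70 x 16 mm; loose on the table, origin at the centre of its underside.

How it is judged:
By the outcome, as a careful person would: the job done as asked, in the order asked, and still so for the second after the job is handed in, while the arm keeps its last pose, push and grip.
It also fails if it takes over 58 s, if anything falls off the work surface, if the arm or the gripper's body presses on something with over 40 N, if the wrist force passes 120 N, or if a joint passes its speed limit or range.

## Working session

There is one attempt and no reset: what is moved stays moved. The work goes in short steps, Python scripts to look and compute and a tool call to move; the robot and the scene stay as the last step left them, time stands still between calls to the robot, and variables do not carry over. Pictures are saved under pics/ and viewed, about 8 in all and at most 12, crops included, and the job is handed in when it is done.

Besides the shell and the picture viewer there is one more tool, called after "Emit:" as name(argument=value, ...) on one line, values as JSON. step_arm: Moves the arm, as the interface text tells. Its arguments: {"type":"object","properties":{"steps":{"type":"string"},"grip_force":{"type":"number"}},"required":["steps"]}

```bash
mkdir -p pics; ls
cat > h.py <<'E'
import numpy as np, cv2
from scipy.spatial.transform import Rotation as R
from cell import status, optics, r, recognise, regions_of, pinpoint
def snap(cam,name=None):
    p,d=optics.snapshot(cam)
    if name: cv2.imwrite('pics/'+name+'.png',p[:,:,::-1])
    return p,d
def ray(cam,uv):
    c=optics.camera_info(cam);K=np.array(c['mtx']);D=np.array(c['distortion'])
    n=cv2.undistortPoints(np.array([[uv]],float),K,D)[0,0]
    Rm=np.array(c['R']);t=np.array(c['t'])
    return -Rm.T@t, Rm.T@np.array([n[0],n[1],1.])
def atz(cam,uv,z):
    o,d=ray(cam,uv);return o+d*(z-o[2])/d[2]
def atd(cam,uv,dep):
    o,d=ray(cam,uv);return o+d*dep
def proj(cam,X):
    c=optics.camera_info(cam)
    return cv2.projectPoints(np.array(X,float).reshape(-1,3),cv2.Rodrigues(np.array(c['R']))[0],np.array(c['t']),np.array(c['mtx']),np.array(c['distortion']))[0].reshape(-1,2)
def cloud(cam,d):
    v,u=np.nonzero(d>0);c=optics.camera_info(cam)
    n=cv2.undistortPoints(np.stack([u,v],1).astype(float)[:,None],np.array(c['mtx']),np.array(c['distortion']))[:,0]
    z=d[v,u][:,None];P=np.hstack([n*z,z]);return (P-np.array(c['t']))@np.array(c['R']),u,v
def tri(uvs):
    A=np.zeros((3,3));b=np.zeros(3)
    for c,uv in uvs:
        o,d=ray(c,uv);d=d/np.linalg.norm(d);M=np.eye(3)-np.outer(d,d);A+=M;b+=M@o
    return np.linalg.solve(A,b)
E
python3 - <<'E'
from h import *
np.set_printoptions(precision=4,suppress=True)
s=status.get_obs();print(s);print(r.tcp_to_grasp, R.from_rotvec(s['eef_rot']).as_matrix())
for c in ['scene','top']:
    p,d=snap(c,c+'0');o,_=ray(c,(320,240));print(c,o)
    for n in ['case','opening','lid_hinge','lid_handle','stick_centre','stick_head','stick_tail','pot_red','pot_white','glue','block']:
        q=pinpoint(c,n)
        for x in q[:1]:
            print(n,np.round(x['position'],1),round(x['confidence'],2),end=' ')
            u,v=map(int,x['position'])
            if 0<=u<640 and 0<=v<480: print(atd(c,x['position'],d[v,u]),end='')
            print()
E
```

```text
pics
{'time_s': 0.0, 'joint_pos': array([-1.4496,  0.4352,  0.025 ,  1.5741, -0.0116,  1.134 , -0.0751]), 'qd': array([-0.0006,  0.0001, -0.0002,  0.0025, -0.0001,  0.0012,  0.0009]), 'joint_efforts': array([ -0.0002, -67.0473,   1.0252, -31.6202,   0.0157,   0.0129,
         0.    ]), 'tool_pos': array([0.1386, 0.6089, 0.2305]), 'eef_rot': array([-0.3509, -3.1219,  0.0025]), 'ft_force': array([ 0.0353, -0.6411,  0.0985]), 'moment': array([ 0.0082, -0.0148, -0.0175]), 'finger_gap': 0.08557176212372714}
0.0187 [[-0.9751  0.222  -0.0002]
 [ 0.222   0.975  -0.0016]
 [-0.0001 -0.0016 -1.    ]]
scene [-0.4967  0.509   0.7083]
case [302.5 276.5] 0.82 [0.4638 0.0606 0.0403]
opening [314.3 250.2] 0.98 [0.5137 0.0045 0.0702]
lid_hinge [308.3 236.9] 0.79 [ 0.7089 -0.0746 -0.0055]
lid_handle [323.  241.7] 0.77 [ 0.5466 -0.0362  0.0672]
stick_centre [301.2 265.9] 0.5 [0.4652 0.0626 0.0686]
stick_head [346.  257.7] 0.75 [ 0.449  -0.0458  0.0691]
pot_red [207.2 334.4] 0.74 [0.3887 0.3145 0.0163]
pot_white [241.7 349.3] 0.62 [0.3252 0.2636 0.0049]
top [0.3536 0.0315 1.3332]
case [312.2 213.1] 0.84 [0.5117 0.026  0.0726]
opening [331.  211.8] 0.98 [ 0.5138 -0.0147  0.074 ]
lid_hinge [334.2 181.5] 0.86 [ 0.5815 -0.0232  0.0665]
lid_handle [327.1 225.8] 0.57 [ 0.4799 -0.0047  0.1081]
stick_centre [417.4 212. ] 0.63 [ 0.5173 -0.2123  0.0203]
pot_red [186.9 265. ] 0.59 [0.3536 0.0315 1.3332]
pot_white [212.1 293.5] 0.77 [0.3414 0.2481 0.0405]
glue [312.2 209.5] 0.56 [0.5195 0.0259 0.0731]
block [416.  208.4] 0.61 [ 0.5258 -0.2097  0.0188]
```

Run:
```python
import cv2,numpy as np
a=cv2.imread('pics/scene0.png')[150:390,150:470];b=cv2.imread('pics/top0.png')[120:360,150:470]
cv2.imwrite('pics/c0.png',cv2.resize(np.vstack([a]),None,fx=2.4,fy=2.4,interpolation=2))
cv2.imwrite('pics/c1.png',cv2.resize(np.vstack([b]),None,fx=2.4,fy=2.4,interpolation=2))
```

```text
(no output)
```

View pics/c0.png

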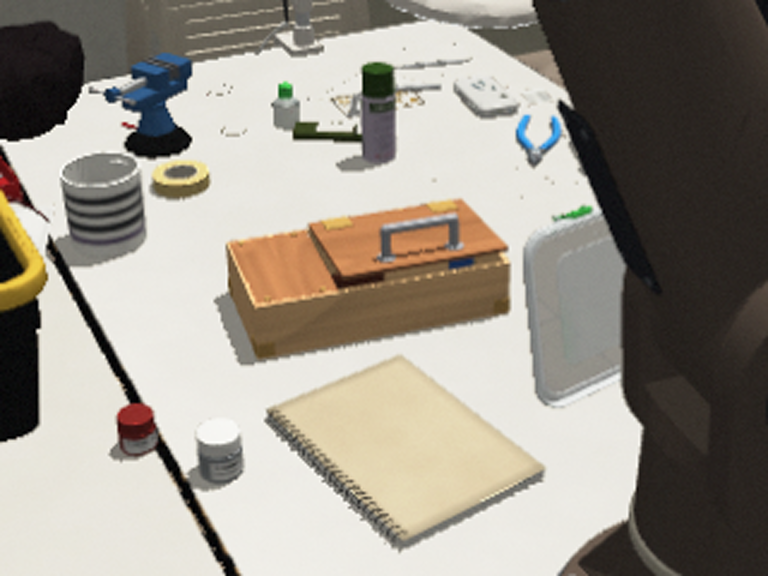

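View pics/c1.png

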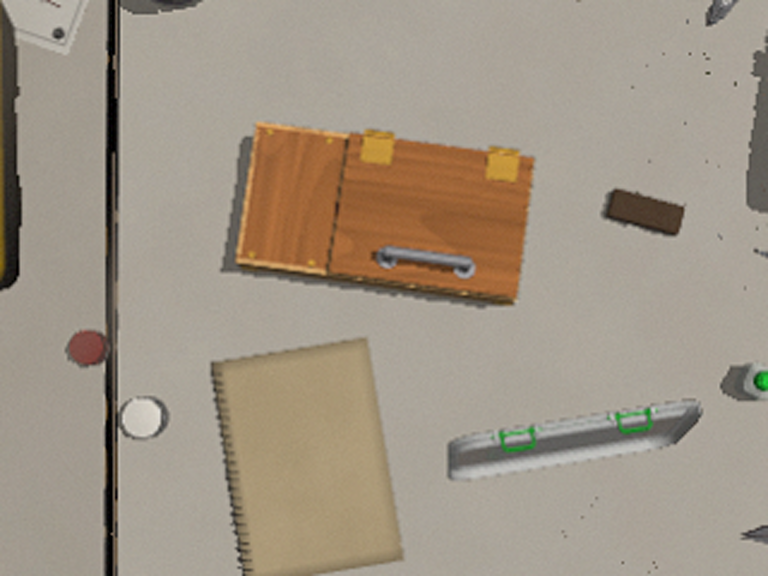

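The scene view shows the lid slightly ajar, with its handle around crop pixel (420,235) and the blue stick end at (462,263). The clear plastic box lid stands at right around (570,310). The top view shows the case turned about 7°, the cover at its left (+y) end, the box lid along (450–700, 400–480), and all the loose items well away. Next I'll measure the poses from depth.

Run:
```python
from h import *
np.set_printoptions(precision=4,suppress=True)
p,d=snap('top');P,u,v=cloud('top',d)
m=(u>235)&(u<385)&(v>160)&(v<250)
Q=P[m&(P[:,2]>0.045)&(P[:,2]<0.12)]
rc=cv2.minAreaRect((Q[:,:2]*1000).astype(np.float32));print('outline',rc,cv2.boxPoints(rc))
for lo,hi in [(0.045,0.056),(0.056,.064),(.064,.07),(.07,.08),(.08,.09),(.09,.12)]:
    print(lo,((Q[:,2]>lo)&(Q[:,2]<hi)).sum())
# cover pixels
c=m&(u<290)&(u>262)&(v>178)&(v<228);print('cover z',np.median(P[c,2]),P[c,2].std())
L=m&(u>300)&(u<362)&(v>190)&(v<222);A=np.c_[P[L,:2],np.ones(L.sum())];k=np.linalg.lstsq(A,P[L,2],rcond=None)[0];print('lid plane',k,'tilt',np.hypot(k[0],k[1]),'dir',np.degrees(np.arctan2(k[1],k[0])))
B=(u>330)&(u<450)&(v>275)&(v<330)&(P[:,2]>0.03)
print('box',P[B].min(0),P[B].max(0));rc=cv2.minAreaRect((P[B][:,:2]*1000).astype(np.float32));print(cv2.boxPoints(rc))
for n in ['lid_handle','lid_hinge','opening','case']:
    uv=[]
    for cam in ['scene','top']:
        if cam=='scene' and n=='lid_handle' or cam=='scene': optics.snapshot('scene') if n=='lid_handle' else 0
        q=pinpoint(cam,n)
        if q: uv.append((cam,q[0]['position']))
    print(n,tri(uv) if len(uv)>1 else uv)
```

```text
outline ((528.1091918945312, 29.793670654296875), (257.59228515625, 138.73121643066406), 81.28338623046875) [[ 440.026   -87.0027]
 [ 577.1549 -108.0271]
 [ 616.1924  146.59  ]
 [ 479.0635  167.6144]]
0.045 162
0.056 2287
0.064 1554
0.07 2839
0.08 75
0.09 179
cover z 0.06025553689059527 0.005864768532815628
lid plane [-0.0837  0.0111  0.1155] tilt 0.08447748458239471 dir 172.41611267586444
box [ 0.2839 -0.2361  0.0301] [ 0.3503 -0.0185  0.1855]
[[ 283.824   -22.282 ]
 [ 313.0901 -237.0509]
 [ 353.0449 -231.6063]
 [ 323.7787  -16.8374]]
lid_handle [ 0.4819 -0.0034  0.1047]
lid_hinge [ 0.5876 -0.0165  0.059 ]
opening [ 0.5106 -0.0079  0.0744]
case [0.5263 0.0306 0.0021]
```

Emit:
step_arm(steps="-0.16 -0.18 -0.05 0.19 0.3; -0.33 -0.37 -0.1 0.38 0.4; -0.5 -0.55 -0.1 0.57 0.5; -0.66 -0.74 -0.1 0.76 0.5; -0.83 -0.92 -0.1 0.94 0.5")

```text
time_s: 2.33
tool_pos: [0.2903, 0.338, 0.2566]
eef_rot: [-1.46, -2.781, -0.002]
ft_force: [1.7, 1.1, -0.3]
finger_gap: 0.043
```

```bash
cat >> h.py <<'E'
np.set_printoptions(precision=4,suppress=True)
C=np.array([.527,.0305,0]);YAW=np.radians(-7.2)
xa=np.array([np.cos(YAW),np.sin(YAW),0]);ya=np.array([-xa[1],xa[0],0])
def W(x,y,z): return C+x*xa+y*ya+[0,0,z]
def st():
    s=status.get_obs();M=R.from_rotvec(s['eef_rot']).as_matrix()
    print('t',s['time_s'],'tcp',s['tool_pos'],'case',[round(float((s['tool_pos']-C)@a),4) for a in (xa,ya)],'yang',round(float(np.degrees(np.arctan2(M[1,1],M[0,1]))),2),'q',s['joint_pos'],'F',s['ft_force'],'M',s['moment'],'gap',round(s['finger_gap'],4))
    return s,M
def go(T,yang=-7.2):
    s,M=st();d=M.T@(np.array(T)-s['tool_pos'])/.25
    a=np.degrees(np.arctan2(M[1,1],M[0,1]));print('shift',np.round(d,3),'turn',round((a-yang)/45,3))
E
python3 -c "
from h import *
go([.4812,-.003,.20])"
```

```text
t 2.325 tcp [0.2903 0.338  0.2566] case [-0.2734, 0.2754] yang 34.61 q [-1.2145  0.1083  0.2597  1.9648 -0.032   1.0714 -0.337 ] F [ 1.6986  1.1085 -0.3302] M [ 0.0332 -0.1432  0.0194] gap 0.043
shift [-1.556 -0.146  0.225] turn 0.929
```

Emit:
step_arm(steps="-0.22 -0.02 0 0.2 0.5; -0.44 -0.04 0 0.4 0.5; -0.66 -0.06 0 0.6 0.5; -0.88 -0.08 0 0.8 0.5; -1 -0.09 0 0.93 0.5")

```text
time_s: 2.95
tool_pos: [0.4151, 0.1191, 0.2567]
eef_rot: [2.36, 2.073, 0.002]
ft_force: [0.7, 0.7, -0.0]
finger_gap: 0.0425
```

```bash
python3 -c "
from h import *
go([.4812,-.003,.20])"
```

```text
t 2.95 tcp [0.4151 0.1191 0.2567] case [-0.1221, 0.0739] yang -7.4 q [-0.9092  0.0769  0.5528  2.0088 -0.0461  1.0667 -0.4645] F [ 0.6713  0.6613 -0.006 ] M [ 0.0375 -0.0152 -0.03  ] gap 0.0425
shift [-0.45   0.325  0.227] turn -0.004
```

Emit:
step_arm(steps="-0.2 0.14 0.05 0 0.5; -0.36 0.26 0.15 0 0.5; -0.45 0.32 0.22 0 0.5; -0.45 0.32 0.22 0 0.5")

```text
time_s: 3.45
tool_pos: [0.4796, -0.0018, 0.2004]
eef_rot: [2.357, 2.077, -0.003]
ft_force: [0.0, 0.6, -0.1]
finger_gap: 0.0427
```

```bash
python3 -c "
from h import *
go([.4812,-.003,.0885])
snap('scene','s1');p=pinpoint('scene','lid_handle');snap('top');q=pinpoint('top','lid_handle');print(p[:1],q[:1])
if p and q: print(tri([('scene',p[0]['position']),('top',q[0]['position'])]))
a=cv2.imread('pics/s1.png')[150:350,220:420];cv2.imwrite('pics/s1c.png',cv2.resize(a,None,fx=3,fy=3))"
```

```text
t 3.45 tcp [ 0.4796 -0.0018  0.2004] case [-0.043, -0.038] yang -7.21 q [-0.6415  0.2542  0.6588  1.9956 -0.1881  0.9534 -0.0143] F [ 0.0047  0.5746 -0.123 ] M [0.0114 0.0344 0.0403] gap 0.0427
shift [-0.003  0.007  0.448] turn -0.0
[{'position': [321.9, 240.9], 'confidence': 0.82}] []
```

View pics/s1c.png

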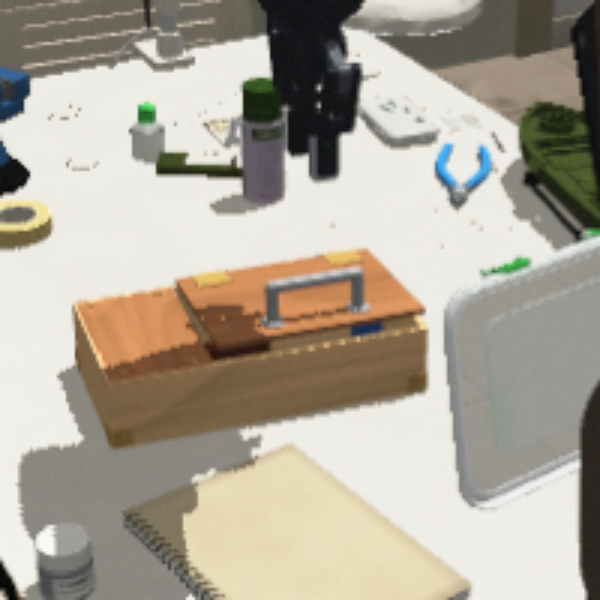

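The view shows the fingers straight above the handle bar at about crop (315,280), with the path down clear. Descending.

Emit:
step_arm(steps="0 0.01 0.18 0 0.5; 0 0.01 0.36 0 0.5; 0 0.01 0.45 0 0.5; 0 0.01 0.45 0 0.7; 0 0.01 0.45 0 0.8", grip_force=30)

```text
time_s: 4.28
tool_pos: [0.4831, 0.0007, 0.09]
eef_rot: [2.351, 2.083, 0.003]
ft_force: [0.5, 0.8, 0.3]
finger_gap: 0.0171
```

Emit:
step_arm(steps="0 0 0 0 1; 0 0 0 0 1; 0 0 0 0 1")

```text
time_s: 4.65
tool_pos: [0.481, 0.0009, 0.0896]
eef_rot: [-2.35, -2.081, 0.0]
ft_force: [-6.3, 1.6, 2.0]
finger_gap: 0.0086
```

```bash
python3 -c "
from h import *
s,M=st()
rad=.1167;a0=np.arctan2(36,111)
h=W(.066,-.038,.06)
g=s['tool_pos']-[0,0,-.0187]
rel=g-h;print('grasp rel hinge',rel@xa,rel[2],'ang',np.degrees(np.arctan2(rel[2],-rel@xa)))
b=np.radians(22.8)
for f in range(5,110,8):
  A=np.radians(f)+a0;dx=-rad*np.cos(A)+rad*np.cos(b);dz=rad*np.sin(A)-rad*np.sin(b);print(f,'y',round(dx/.25,3),'z',round(-dz/.25,3))
"
```

```text
t 4.65 tcp [0.481  0.0009 0.0896] case [-0.0419, -0.0351] yang -6.96 q [-0.5405  0.4261  0.5665  2.1105 -0.355   0.6985  0.1399] F [-6.2553  1.5756  1.9637] M [ 0.3861  1.265  -0.1788] gap 0.0086
grasp rel hinge -0.1079270480234156 0.04830351828619353 ang 24.111242318813957
5 y 0.001 z -0.001
13 y 0.03 z -0.059
21 y 0.067 z -0.113
29 y 0.112 z -0.16
37 y 0.162 z -0.201
45 y 0.218 z -0.235
53 y 0.278 z -0.26
61 y 0.341 z -0.277
69 y 0.406 z -0.285
77 y 0.471 z -0.284
85 y 0.535 z -0.274
93 y 0.597 z -0.255
101 y 0.656 z -0.228
109 y 0.711 z -0.192
```

Emit:
step_arm(steps="0 0.012 -0.03 0 1; 0 0.03 -0.06 0 1; 0 0.067 -0.113 0 1; 0 0.112 -0.16 0 1; 0 0.162 -0.2 0 1")

```text
time_s: 5.28
tool_pos: [0.5187, -0.0048, 0.1399]
eef_rot: [-2.348, -2.077, 0.007]
ft_force: [-12.7, -0.0, 9.7]
finger_gap: 0.0089
```

```bash
python3 -c "
from h import *
st()"
```

```text
t 5.275 tcp [ 0.5187 -0.0048  0.1399] case [-0.0038, -0.036] yang -7.01 q [-0.5459  0.4091  0.6084  1.972  -0.3071  0.8593  0.1065] F [-12.7199  -0.0364   9.7069] M [ 0.0633  2.4524 -0.2599] gap 0.0089
```

Emit:
step_arm(steps="0 0.05 -0.043 0 1; 0 0.11 -0.072 0 1; 0 0.174 -0.09 0 1; 0 0.24 -0.099 0 1; 0 0.307 -0.098 0 1")

```text
time_s: 5.9
tool_pos: [0.5994, -0.0165, 0.1651]
eef_rot: [2.352, 2.078, -0.001]
ft_force: [-3.9, -5.8, -1.3]
finger_gap: 0.0085
```

```bash
python3 -c "
from h import *
st()"
```

```text
t 5.9 tcp [ 0.5994 -0.0165  0.1651] case [0.0777, -0.0376] yang -7.08 q [-0.4786  0.5005  0.6061  1.7561 -0.331   0.9873  0.1307] F [-3.8719 -5.8246 -1.3106] M [-1.2245  0.9294 -0.1831] gap 0.0085
```

Emit:
step_arm(steps="0 0.033 0.003 0 1; 0 0.064 0.01 0 1; 0 0.096 0.019 0 1; 0 0.126 0.029 0 1; 0 0.16 0.043 0 1")

```text
time_s: 6.52
tool_pos: [0.6387, -0.0218, 0.1542]
eef_rot: [2.353, 2.077, -0.002]
ft_force: [-1.2, -4.5, 1.9]
finger_gap: 0.0084
```

Emit:
step_arm(steps="0 0 0 0 0.9; 0 0 0 0 0.7; 0 0 0 0 0.65; 0 0 0 0 0.65")

```text
time_s: 7.02
tool_pos: [0.6391, -0.0186, 0.1533]
eef_rot: [2.351, 2.082, 0.002]
ft_force: [1.9, -0.3, 0.6]
finger_gap: 0.0298
```

```bash
python3 -c "
from h import *
st();snap('scene','s2');a=cv2.imread('pics/s2.png')[130:330,220:420];cv2.imwrite('pics/s2c.png',cv2.resize(a,None,fx=3,fy=3))"
```

```text
t 7.025 tcp [ 0.6391 -0.0186  0.1533] case [0.1173, -0.0347] yang -6.94 q [-0.4355  0.5743  0.5869  1.6642 -0.3631  1.0122  0.1508] F [ 1.9003 -0.2672  0.5655] M [-0.0472 -0.2878 -0.023 ] gap 0.0298
```

View pics/s2c.png

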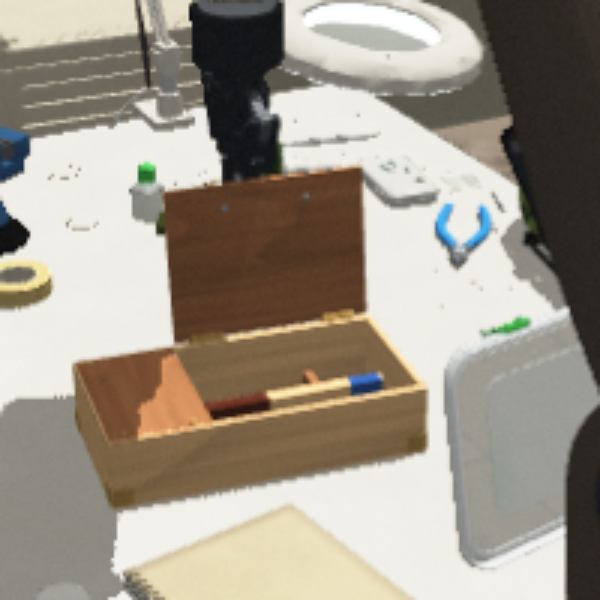

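The lid stands about 10° past upright and the stick's blue end shows at crop (368,383). I'll lift clear, go round to the front of the lid, and push it back from its inner face.

Emit:
step_arm(steps="0 0 -0.2 0 0.65; 0 0 -0.4 0 0.7; 0 0 -0.56 0 0.9; 0 -0.2 -0.56 0 1; 0 -0.38 -0.56 0 1")

```text
time_s: 7.7
tool_pos: [0.5428, -0.0072, 0.2927]
eef_rot: [-2.352, -2.082, -0.0]
ft_force: [-0.3, -0.1, 0.2]
finger_gap: -0.0002
```

Emit:
step_arm(steps="0 0 0.1 0 1; 0 0 0.3 0 1; 0 0 0.5 0 1; 0 0 0.5 0 1")

```text
time_s: 8.2
tool_pos: [0.5413, -0.0071, 0.165]
eef_rot: [-2.349, -2.08, 0.009]
ft_force: [0.2, -0.2, 0.6]
finger_gap: -0.0
```

Emit:
step_arm(steps="0 0.06 0 0 1; 0 0.12 0 0 1; 0 0.16 0 0 1; 0 0.19 0 0 1; 0 0.22 0 0 1")

```text
time_s: 8.82
tool_pos: [0.5988, -0.0142, 0.1675]
eef_rot: [-2.352, -2.082, 0.001]
ft_force: [-0.4, 1.0, -0.9]
finger_gap: 0.0001
```

```bash
python3 -c "
from h import *
st()"
```

```text
t 8.825 tcp [ 0.5988 -0.0142  0.1675] case [0.0769, -0.0354] yang -6.99 q [-0.4798  0.4974  0.6039  1.7529 -0.3291  0.9946  0.1274] F [-0.4184  0.992  -0.8549] M [0.0202 0.2548 0.0002] gap 0.0001
```

Emit:
step_arm(steps="0 0.02 0 0 1; 0 0.04 0 0 1; 0 0.055 0 0 1; 0 0.07 0 0 1; 0 0.08 0 0 1")

```text
time_s: 9.45
tool_pos: [0.6188, -0.0166, 0.1676]
eef_rot: [2.352, 2.082, 0.0]
ft_force: [-0.1, 0.5, -0.7]
finger_gap: 0.0
```

Emit:
step_arm(steps="0 0.008 0 0 1; 0 0.016 0 0 1; 0 0.024 0 0 1")

```text
time_s: 9.82
tool_pos: [0.6246, -0.0173, 0.1675]
eef_rot: [-2.352, -2.082, -0.0]
ft_force: [-0.9, 0.5, -0.0]
finger_gap: 0.0002
```

```bash
python3 -c "
from h import *
st()"
```

```text
t 9.825 tcp [ 0.6246 -0.0173  0.1675] case [0.1028, -0.0352] yang -6.98 q [-0.4537  0.5379  0.5972  1.6864 -0.3441  1.024   0.1373] F [-0.8636  0.5433 -0.0334] M [ 0.0832  0.1892 -0.013 ] gap 0.0002
```

Check the lid angle with depth while pushing on.

```bash
cat >> h.py <<'E'
def lidang():
    p,d=snap('scene');q=regions_of('scene','lid')
    P,u,v=cloud('scene',d);m=cv2.erode(q[0]['pixels'].astype(np.uint8),np.ones((5,5)))[v,u]>0
    h=W(.066,-.039,.06);a=(P[m]-h)@xa;z=(P[m]-h)[:,2]
    k=(z>.03)&(z<.14)&(a>-.05)&(a<.12);a,z=a[k],z[k]
    f=np.polyfit(z,a,1);i=abs(a-np.polyval(f,z))<.008;f=np.polyfit(z[i],a[i],1)
    print('lid',i.sum(),'angle rad',np.pi/2+np.arctan(f[0]),'max z',z.max(),'conf',q[0]['confidence'])
E
python3 -c "
from h import *
lidang()"
```

```text
lid 2083 angle rad 1.9698039211242142 max z 0.11509246556464042 conf 0.9
```

Emit:
step_arm(steps="0 0.008 0 0 1; 0 0.016 0 0 1; 0 0.024 0 0 1; 0 0.032 0 0 1; 0 0.032 0 0 1")

```text
time_s: 10.55
tool_pos: [0.6288, -0.0178, 0.1672]
eef_rot: [-2.348, -2.078, 0.007]
ft_force: [-16.0, 1.4, 11.1]
finger_gap: 0.0001
```

```bash
python3 -c "
from h import *
st();lidang()"
```

```text
t 10.55 tcp [ 0.6288 -0.0178  0.1672] case [0.1071, -0.0352] yang -6.99 q [-0.4459  0.5492  0.5951  1.6682 -0.3478  1.0396  0.1397] F [-15.9953   1.4243  11.1365] M [ 0.4768  3.4899 -0.0911] gap 0.0001
lid 2036 angle rad 1.9953565460166385 max z 0.1142142029790836 conf 0.58
```

The force rise and the 2.0 rad reading show the lid is at its stop. I'll back off and locate the stick.

Emit:
step_arm(steps="0 -0.06 0 0 1; 0 -0.2 -0.05 0 1; 0.1 -0.4 -0.1 0 0.7; 0.1 -0.6 -0.1 0 0.7; 0.1 -0.7 -0.1 0 0.7")

```text
time_s: 11.28
tool_pos: [0.4598, 0.0284, 0.1927]
eef_rot: [-2.351, -2.083, -0.001]
ft_force: [1.8, -0.2, 0.6]
finger_gap: 0.0256
```

Run:
```python
from h import *
s,M=st();lidang()
for cam in ['scene','top']:
    p,d=snap(cam,'st_'+cam)
    for n in ['stick_head','stick_centre']:
        for q in pinpoint(cam,n)[:1]:
            w=atz(cam,q['position'],.029)-C;print(cam,n,q['position'],round(q['confidence'],2),'case xy',w@xa,w@ya)
    for q in regions_of(cam,'stick')[:1]:
        v,u=np.nonzero(q['pixels']);print(q['confidence'],len(u))
        X=np.array([atz(cam,(a,b),.038)-C for a,b in zip(u,v)]);x=X@xa;y=X@ya
        for lo in range(-120,60,20):
            k=(y>lo/1e3)&(y<lo/1e3+.02)
            if k.sum()>4: print(lo,k.sum(),x[k].min(),np.median(x[k]),x[k].max())
        print('y',y.min(),y.max())
a=cv2.imread('pics/st_top.png')[150:290,230:420];cv2.imwrite('pics/t3c.png',cv2.resize(a,None,fx=4,fy=4))
```

```text
t 11.275 tcp [0.4598 0.0284 0.1927] case [-0.0664, -0.0105] yang -6.92 q [-0.7224  0.2278  0.6612  2.048  -0.1767  0.9202 -0.0868] F [ 1.8149 -0.2281  0.6329] M [-0.0424 -0.0356 -0.0158] gap 0.0256
lid 1446 angle rad 2.011790299053243 max z 0.1166786625773629 conf 0.71
scene stick_head [344.8, 258.2] 0.6 case xy -0.005789899139458376 -0.10881139412917175
0.81 354
-120 18 -0.024572881962853888 -0.012042948169975823 -0.0030342073100384586
-100 51 -0.030984965763402067 -0.016646651332240133 -0.0015126206561098933
-80 55 -0.03111346638189994 -0.016135430600972098 -3.2071283833731687e-06
-60 51 -0.03039611796109346 -0.016312808907487493 -0.0010965402638116303
-40 51 -0.0305298560087941 -0.015819936246568626 -0.002407887050779941
-20 45 -0.028141333860389726 -0.016184539382539283 -0.002631814901880306
0 45 -0.02676056003439752 -0.014685860194031031 -0.003079893413268402
20 38 -0.026912673791488085 -0.014456033328768195 -0.0007642325083180266
y -0.10965210055302425 0.036629745271902873
top stick_head [359.2, 213.7] 0.59 case xy 0.0011542012128431495 -0.11074349954577441
0.32 5065Traceback (most recent call last):
  File "<stdin>", line 10, in <module>
  File "h.py", line 14, in atz
    o,d=ray(cam,uv);return o+d*(z-o[2])/d[2]
        ~~~^^^^^^^^
  File "h.py", line 9, in ray
    c=optics.camera_info(cam);K=np.array(c['mtx']);D=np.array(c['distortion'])
ValueError: time passes only in moves, steps and waits
```

Run:
```python
from h import *
a=cv2.imread('pics/st_top.png')
print('pred px',proj('top',[W(0,-.115,.038),W(0,45/1e3,.038),W(-.066,-.129,.06),W(.066,-.129,.06),W(.066,.129,.06),W(-.066,.129,.06)]))
cv2.imwrite('pics/t3c.png',cv2.resize(a[150:270,235:395],None,fx=5,fy=5,interpolation=cv2.INTER_CUBIC))
```

```text
pred px [[361.3773 213.9225]
 [289.9775 206.0295]
 [365.5495 243.2736]
 [371.5754 183.836 ]
 [255.2002 171.0097]
 [247.8968 230.2547]]
```

View pics/t3c.png

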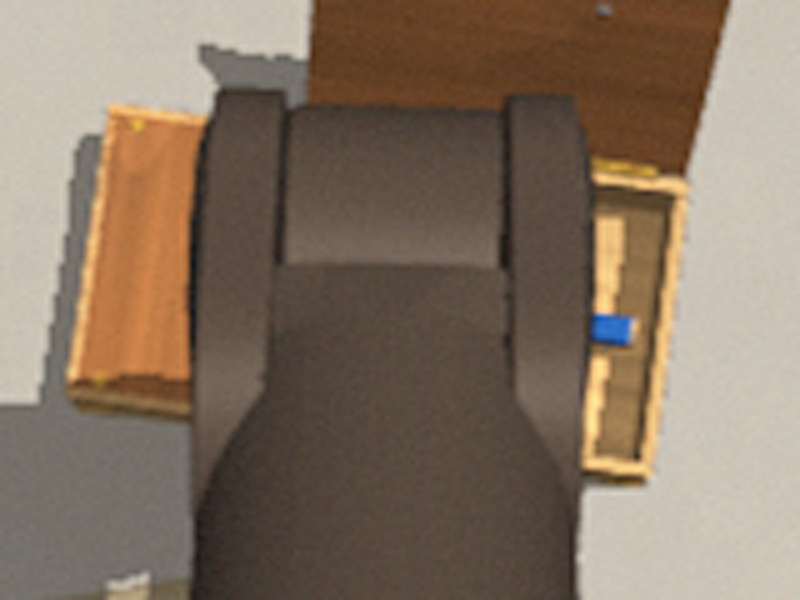

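The top view shows the blue end at crop (634,330), so the head is about 4 mm toward −x from the case's centre line. The case yaw looks nearer −8°. The lid is folded back. Moving above the handle end.

```bash
python3 -c "
from h import *
print(W(-.0045,-.097,.016))
go(W(-.0045,-.097,.1),-8)"
```

```text
[ 0.5104 -0.0652  0.016 ]
t 11.775 tcp [0.4624 0.0275 0.1924] case [-0.0637, -0.0111] yang -7.01 q [-0.7187  0.233   0.6608  2.043  -0.1781  0.921  -0.085 ] F [-0.3144 -0.6122 -0.5055] M [ 0.0184  0.0096 -0.0258] gap 0.0256
shift [-0.344  0.236  0.37 ] turn 0.022
```

Emit:
step_arm(steps="-0.17 0.12 0 0.02 0.68; -0.3 0.21 0.05 0.02 0.68; -0.344 0.236 0.2 0.02 0.68; -0.344 0.236 0.37 0.02 0.68; -0.344 0.236 0.37 0.02 0.68")

```text
time_s: 12.4
tool_pos: [0.5079, -0.065, 0.0977]
eef_rot: [-2.367, -2.06, 0.008]
ft_force: [-0.7, -0.1, 1.3]
finger_gap: 0.0271
```

```bash
python3 -c "
from h import *
go(W(-.0045,-.097,.016),-8)
snap('scene','s4');a=cv2.imread('pics/s4.png')[130:330,240:480];cv2.imwrite('pics/s4c.png',cv2.resize(a,None,fx=3,fy=3))"
```

```text
t 12.4 tcp [ 0.5079 -0.065   0.0977] case [-0.007, -0.0972] yang -7.94 q [-0.4228  0.466   0.6049  2.0295 -0.377   0.762   0.2725] F [-0.6663 -0.0668  1.3248] M [-0.0732  0.0102 -0.0625] gap 0.0271
shift [0.001 0.012 0.327] turn 0.001
```

View pics/s4c.png

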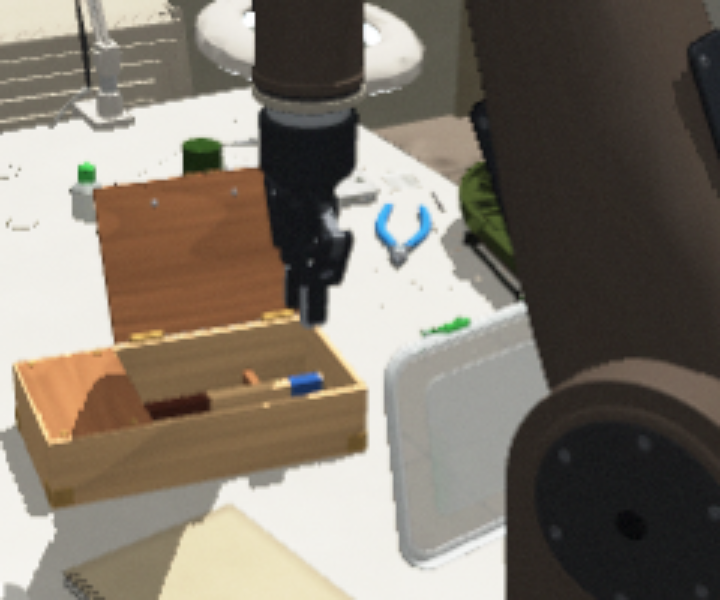

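The fingers are above the blue end, well clear of the box lid and the folded lid. Descending to grip it.

Emit:
step_arm(steps="0 0.01 0.12 0 0.68; 0 0.012 0.24 0 0.68; 0 0.012 0.31 0 0.7; 0 0.012 0.327 0 0.76; 0 0.012 0.327 0 0.8", grip_force=20)

```text
time_s: 13.08
tool_pos: [0.5135, -0.0652, 0.0191]
eef_rot: [2.368, 2.063, 0.001]
ft_force: [0.5, 0.4, 0.9]
finger_gap: 0.0168
```

Emit:
step_arm(steps="0 0 0 0 0.82; 0 0 0 0 0.84; 0 0 0 0 0.85; 0 0 0 0 0.85")

```text
time_s: 13.58
tool_pos: [0.5129, -0.0651, 0.0185]
eef_rot: [2.369, 2.064, 0.0]
ft_force: [-0.1, 0.1, 0.5]
finger_gap: 0.0131
```

```bash
python3 -c "
from h import *
st()"
```

```text
t 13.575 tcp [ 0.5129 -0.0651  0.0185] case [-0.002, -0.0966] yang -7.88 q [-0.3342  0.5924  0.4962  2.0728 -0.4967  0.5922  0.373 ] F [-0.0546  0.1344  0.5371] M [0.0151 0.0471 0.0081] gap 0.0131
```

Emit:
step_arm(steps="0 -0.004 0 0 0.86; 0 -0.008 0 0 0.865; 0 -0.008 0 0 0.87; 0 -0.008 0 0 0.875; 0 -0.008 0 0 0.875")

```text
time_s: 14.2
tool_pos: [0.511, -0.0649, 0.0184]
eef_rot: [2.369, 2.064, 0.0]
ft_force: [-0.1, 0.0, 3.2]
finger_gap: 0.0117
```

```bash
python3 -c "
from h import *
st()"
```

```text
t 14.2 tcp [ 0.511  -0.0649  0.0184] case [-0.0039, -0.0966] yang -7.87 q [-0.3348  0.5904  0.4959  2.0775 -0.4969  0.5892  0.3736] F [-0.102   0.0381  3.1609] M [-0.0369 -0.1185  0.0176] gap 0.0117
```

Emit:
step_arm(steps="0 0 -0.01 0 0.875; 0 0 -0.02 0 0.875; 0 0 -0.03 0 0.875; 0.001 0 -0.04 0 0.875")

```text
time_s: 14.7
tool_pos: [0.5108, -0.0646, 0.0284]
eef_rot: [-2.369, -2.063, 0.0]
ft_force: [0.9, -0.7, -1.0]
finger_gap: 0.0114
```

```bash
cat >> h.py <<'E'
def stick():
    p,d=snap('scene');P,u,v=cloud('scene',d);hs=cv2.cvtColor(p,cv2.COLOR_RGB2HSV)[v,u].astype(int)
    X=P-C;a=X@xa;b=X@ya
    inb=(abs(a)<.05)&(b>-.3)&(b<.2)
    blue=inb&(hs[:,0]>105)&(hs[:,0]<125)&(hs[:,1]>150)
    print('blue n',blue.sum(),'y',np.percentile(b[blue],[2,50,98]),'z',np.percentile(P[blue,2],[2,50,98]))
    q=regions_of('scene','stick')
    if q:
        m=cv2.erode(q[0]['pixels'].astype(np.uint8),np.ones((3,3)))[v,u]>0
        m&=inb&(P[:,2]>0.01)&(abs(a+.004)<.025)
        if m.sum()>10:
            f=np.polyfit(b[m],P[m,2],1);i=abs(P[m,2]-np.polyval(f,b[m]))<.012;f=np.polyfit(b[m][i],P[m,2][i],1)
            print('stick n',i.sum(),'conf',round(q[0]['confidence'],2),'tilt deg',-np.degrees(np.arctan(f[0])),'y range',b[m].min(),b[m].max(),'z at -60,0,40',np.polyval(f,[-.06,0,.04]))
E
python3 -c "
from h import *
st();stick()"
```

```text
t 14.7 tcp [ 0.5108 -0.0646  0.0284] case [-0.0042, -0.0964] yang -7.88 q [-0.3475  0.5743  0.5118  2.0731 -0.4825  0.6107  0.3611] F [ 0.9173 -0.6847 -1.0292] M [-0.0544  0.0351 -0.0429] gap 0.0114Traceback (most recent call last):
  File "<string>", line 3, in <module>
    st();stick()
         ~~~~~^^
  File "h.py", line 52, in stick
    print('blue n',blue.sum(),'y',np.percentile(b[blue],[2,50,98]),'z',np.percentile(P[blue,2],[2,50,98]))
                                  ~~~~~~~~~~~~~^^^^^^^^^^^^^^^^^^^
    return _quantile_unchecked(
        a, q, axis, out, overwrite_input, method, keepdims, weights)
    return _ureduce(a,
                    func=_quantile_ureduce_func,
    ...<5 lines>...
                    overwrite_input=overwrite_input,
                    method=method)
    r = func(a, **kwargs)
    result = _quantile(arr,
                       quantiles=q,
    ...<2 lines>...
                       out=out,
                       weights=wgt)
    slices_having_nans = np.isnan(arr[-1, ...])
                                  ~~~^^^^^^^^^
IndexError: index -1 is out of bounds for axis 0 with size 0
```

Blue end is covered by the fingers; drop that and look.

```bash
sed -i "/print('blue n'/d" h.py
python3 -c "
from h import *
stick()
p,d=snap('scene','s5');a=cv2.imread('pics/s5.png')[210:310,250:400];cv2.imwrite('pics/s5c.png',cv2.resize(a,None,fx=5,fy=5,interpolation=cv2.INTER_CUBIC))"
```

```text
stick n 327 conf 0.57 tilt deg -0.29332434938697916 y range -0.08456976046175671 0.03880121207263167 z at -60,0,40 [0.0405 0.0408 0.041 ]
```

View pics/s5c.png

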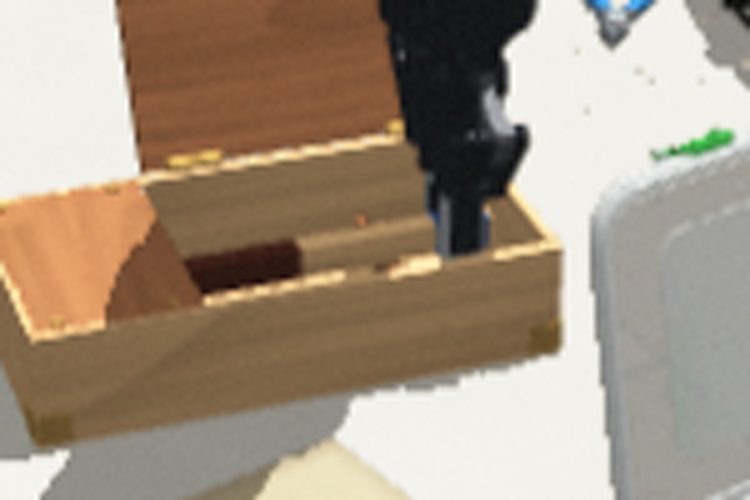

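The stick rose level by about 10 mm, so the grip holds it rigidly. It's still under the cover's 17 mm clearance. I'll loosen slightly to let the tail drop and pivot in the pads.

Emit:
step_arm(steps="0 0 0 0 0.87; 0 0 0 0 0.867; 0 0 0 0 0.867")

```text
time_s: 15.28
tool_pos: [0.5108, -0.0646, 0.0282]
eef_rot: [-2.369, -2.063, 0.0]
ft_force: [0.2, 0.3, -0.4]
finger_gap: 0.0114
```

```bash
python3 -c "
from h import *
st();stick()"
```

```text
t 15.275 tcp [ 0.5108 -0.0646  0.0282] case [-0.0041, -0.0964] yang -7.88 q [-0.3472  0.5746  0.5115  2.0731 -0.4828  0.6103  0.3614] F [ 0.1795  0.3016 -0.4072] M [-0.0656  0.0021 -0.0316] gap 0.0114
stick n 314 conf 0.61 tilt deg -0.15930170858417014 y range -0.08210758465898038 0.03657096697822483 z at -60,0,40 [0.0401 0.0403 0.0404]
```

Emit:
step_arm(steps="0 0 0 0 0.864; 0 0 0 0 0.862; 0 0 0 0 0.862")

```text
time_s: 15.75
tool_pos: [0.5109, -0.0646, 0.0283]
eef_rot: [-2.369, -2.064, 0.0]
ft_force: [-0.5, 1.6, -1.1]
finger_gap: 0.0119
```

```bash
python3 -c "
from h import *
st();stick()"
```

```text
t 15.75 tcp [ 0.5109 -0.0646  0.0283] case [-0.0041, -0.0964] yang -7.88 q [-0.3472  0.5745  0.5116  2.0731 -0.4828  0.6103  0.3614] F [-0.4674  1.5797 -1.1194] M [-0.0702  0.0255  0.015 ] gap 0.0119
stick n 271 conf 0.81 tilt deg -0.408111026714467 y range -0.08520867253759208 0.03654192129800989 z at -60,0,40 [0.0408 0.0412 0.0415]
```

Emit:
step_arm(steps="0 0 0 0 0.86; 0 0 0 0 0.859; 0 0 0 0 0.859")

```text
time_s: 16.23
tool_pos: [0.5109, -0.0646, 0.0283]
eef_rot: [-2.369, -2.064, -0.0]
ft_force: [-0.3, -0.4, -0.0]
finger_gap: 0.0123
```

```bash
python3 -c "
from h import *
st();stick()"
```

```text
t 16.225 tcp [ 0.5109 -0.0646  0.0283] case [-0.0041, -0.0964] yang -7.88 q [-0.3472  0.5744  0.5116  2.0731 -0.4828  0.6103  0.3614] F [-0.3346 -0.3507 -0.0318] M [0.0337 0.0018 0.028 ] gap 0.0123
stick n 244 conf 0.52 tilt deg -0.4200985296138648 y range -0.08304260246626567 0.0342425812542519 z at -60,0,40 [0.0329 0.0333 0.0336]
```

Emit:
step_arm(steps="0 0 0 0 0.857; 0 0 0 0 0.856; 0 0 0 0 0.856")

```text
time_s: 16.7
tool_pos: [0.5109, -0.0646, 0.0283]
eef_rot: [2.369, 2.063, 0.0]
ft_force: [0.1, 0.9, 0.0]
finger_gap: 0.0123
```

```bash
python3 -c "
from h import *
st();stick()"
```

```text
t 16.7 tcp [ 0.5109 -0.0646  0.0283] case [-0.004, -0.0964] yang -7.88 q [-0.3473  0.5745  0.5116  2.0731 -0.4828  0.6103  0.3613] F [0.1119 0.9195 0.0216] M [0.0386 0.0009 0.0123] gap 0.0123
stick n 209 conf 0.54 tilt deg -0.4292692431440563 y range -0.08335374825179921 0.03422300375007257 z at -60,0,40 [0.0334 0.0338 0.0341]
```

Emit:
step_arm(steps="0 0 0.01 0 0.86; 0 0 0.01 0 0.863; 0 0 0.01 0 0.863; 0 0 -0.01 0 0.863; 0 0 -0.03 0 0.863")

```text
time_s: 17.42
tool_pos: [0.5108, -0.0646, 0.0361]
eef_rot: [-2.369, -2.064, 0.0]
ft_force: [-0.4, 0.2, -0.7]
finger_gap: 0.0119
```

```bash
python3 -c "
from h import *
st();stick()"
```

```text
t 17.425 tcp [ 0.5108 -0.0646  0.0361] case [-0.0041, -0.0964] yang -7.88 q [-0.3565  0.5621  0.5236  2.0691 -0.4715  0.627   0.352 ] F [-0.3681  0.2244 -0.6558] M [-0.0948  0.0459 -0.0191] gap 0.0119
stick n 280 conf 0.55 tilt deg -0.41381864283265635 y range -0.08384095492077727 0.03699991642434626 z at -60,0,40 [0.0406 0.0411 0.0413]
```

Emit:
step_arm(steps="0 0 0 0 0.8615; 0 0 0 0 0.8615; 0 0 0 0 0.8615")

```text
time_s: 17.9
tool_pos: [0.5108, -0.0646, 0.0357]
eef_rot: [-2.369, -2.063, 0.0]
ft_force: [0.2, 0.2, -0.6]
finger_gap: 0.0116
```

```bash
python3 -c "
from h import *
st();stick()"
```

```text
t 17.9 tcp [ 0.5108 -0.0646  0.0357] case [-0.0042, -0.0964] yang -7.88 q [-0.356   0.5628  0.523   2.0694 -0.4721  0.6262  0.3525] F [ 0.1807  0.1526 -0.5859] M [-0.0652  0.0147  0.0057] gap 0.0116
stick n 240 conf 0.64 tilt deg -0.636215689519505 y range -0.08434934738395572 0.0355149453593107 z at -60,0,40 [0.0407 0.0413 0.0418]
```

Emit:
step_arm(steps="0 0 0 0 0.861; 0 0 0 0 0.861")

```text
time_s: 18.25
tool_pos: [0.5109, -0.0646, 0.0358]
eef_rot: [2.369, 2.064, 0.0]
ft_force: [0.1, -0.6, -0.0]
finger_gap: 0.0118
```

```bash
python3 -c "
from h import *
st();stick()"
```

```text
t 18.25 tcp [ 0.5109 -0.0646  0.0358] case [-0.004, -0.0964] yang -7.88 q [-0.3561  0.5627  0.5231  2.0693 -0.4721  0.6262  0.3525] F [ 0.1083 -0.6256 -0.0167] M [-0.0502  0.0581  0.0407] gap 0.0118
stick n 284 conf 0.86 tilt deg 1.7274984529849586 y range -0.08557751323311913 0.03496983944112185 z at -60,0,40 [0.038  0.0362 0.035 ]
```

At closure 0.861 the tail drops while the head stays held, so the stick pivots in the pads. I'll lift slowly on this light grip.

Emit:
step_arm(steps="0 0 -0.01 0 0.861; 0.001 0 -0.02 0 0.861; 0.002 0 -0.03 0 0.861; 0.003 0 -0.04 0 0.861")

```text
time_s: 18.85
tool_pos: [0.5111, -0.0638, 0.046]
eef_rot: [2.369, 2.064, 0.0]
ft_force: [-0.2, -0.8, -0.2]
finger_gap: 0.012
```

```bash
python3 -c "
from h import *
st();stick()"
```

```text
t 18.85 tcp [ 0.5111 -0.0638  0.046 ] case [-0.004, -0.0956] yang -7.87 q [-0.3695  0.5466  0.5383  2.0636 -0.4575  0.6478  0.3389] F [-0.2344 -0.7999 -0.2302] M [-0.0197  0.0493 -0.0086] gap 0.012
stick n 240 conf 0.61 tilt deg 6.558983505942434 y range -0.08022747671898534 0.032105829315949824 z at -60,0,40 [0.0471 0.0402 0.0356]
```

Emit:
step_arm(steps="0.002 0 -0.016 0 0.861; 0.004 0 -0.032 0 0.861; 0.006 0 -0.048 0 0.861; 0.009 0 -0.064 0 0.861; 0.012 0 -0.08 0 0.861")

```text
time_s: 19.58
tool_pos: [0.5114, -0.0608, 0.0661]
eef_rot: [2.369, 2.064, 0.0]
ft_force: [0.1, 0.6, -0.3]
finger_gap: 0.0117
```

```bash
python3 -c "
from h import *
st();stick()"
```

```text
t 19.575 tcp [ 0.5114 -0.0608  0.0661] case [-0.004, -0.0926] yang -7.88 q [-0.3981  0.5156  0.5669  2.0511 -0.4288  0.6906  0.309 ] F [ 0.1452  0.627  -0.255 ] M [ 0.0349 -0.0357 -0.0178] gap 0.0117
stick n 338 conf 0.68 tilt deg -0.08746341879761312 y range 0.04898055519367809 0.12431940198980777 z at -60,0,40 [0.0581 0.0582 0.0583]
```

```bash
sed -i "s/m&=inb&/m\&=inb\&(b<.043)\&/; s/q=regions_of('scene','stick')$/q=[x for x in regions_of('scene','stick') if x['position'][0]>proj('scene',W(0,.05,.04))[0,0]]/" h.py
python3 -c "
from h import *
stick()
p,d=snap('scene','s6');a=cv2.imread('pics/s6.png')[190:310,240:400];cv2.imwrite('pics/s6c.png',cv2.resize(a,None,fx=5,fy=5,interpolation=cv2.INTER_CUBIC))"
```

```text
stick n 72 conf 0.67 tilt deg 20.157547577599814 y range -0.12509845973507416 -0.06390277310211841 z at -60,0,40 [ 0.0142 -0.0078 -0.0225]
```

View pics/s6c.png

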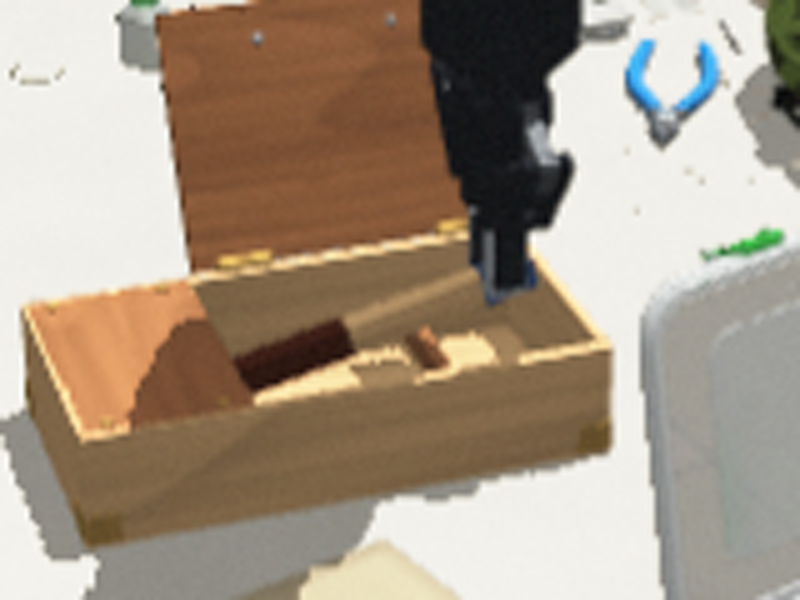

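The stick tilts upward, held at its blue end at crop (505,285), with the tail still under the cover. I'll work out its tilt from the midline pixels.

```bash
cat >> h.py <<'E'
def onplane(uv,x=-.010):
    o,d=ray('scene',uv);t=(x-(o-C)@xa)/(d@xa);X=o+t*d;return np.array([(X-C)@ya,X[2]])
E
python3 -c "
from h import *
# near face of stick lower edge & upper-near edge
for n,pts in dict(low=[(250,389),(352,350)],top=[(240,352),(343,320)],tan=[(355,335),(470,278)],bluebot=[(490,305)]).items():
    P=[onplane((240+a/5,190+b/5)) for a,b in pts];print(n,P, np.degrees(np.arctan2(-(P[-1]-P[0])[1],(P[-1]-P[0])[0])) if len(P)>1 else '')
"
```

```text
low [array([0.0346, 0.0343]), array([-0.0172,  0.0452])] -168.13666450511502
top [array([0.0389, 0.0557]), array([-0.0129,  0.0627])] -172.29655765093557
tan [array([-0.0188,  0.0532]), array([-0.078 ,  0.0729])] -161.5666819034417
bluebot [array([-0.0886,  0.0558])]
```

Emit:
step_arm(steps="0.003 0 -0.014 0 0.861; 0.007 0 -0.028 0 0.861; 0.011 0 -0.042 0 0.861; 0.015 0 -0.056 0 0.861; 0.018 0 -0.066 0 0.861")

```text
time_s: 20.45
tool_pos: [0.5121, -0.0564, 0.0826]
eef_rot: [2.369, 2.064, 0.0]
ft_force: [0.1, -0.7, -1.0]
finger_gap: 0.0117
```

```bash
python3 -c "
from h import *
st();stick()
p,d=snap('scene','s7');a=cv2.imread('pics/s7.png')[190:310,240:400];cv2.imwrite('pics/s7c.png',cv2.resize(a,None,fx=5,fy=5,interpolation=cv2.INTER_CUBIC))"
```

```text
t 20.45 tcp [ 0.5121 -0.0564  0.0826] case [-0.0039, -0.088] yang -7.88 q [-0.4248  0.4907  0.5888  2.0392 -0.4054  0.7258  0.2806] F [ 0.0892 -0.6994 -1.0296] M [-0.0099  0.0112  0.0076] gap 0.0117
stick n 334 conf 0.78 tilt deg 17.55973883354035 y range -0.08060522217449738 0.040433561276398196 z at -60,0,40 [0.0771 0.0581 0.0454]
```

View pics/s7c.png

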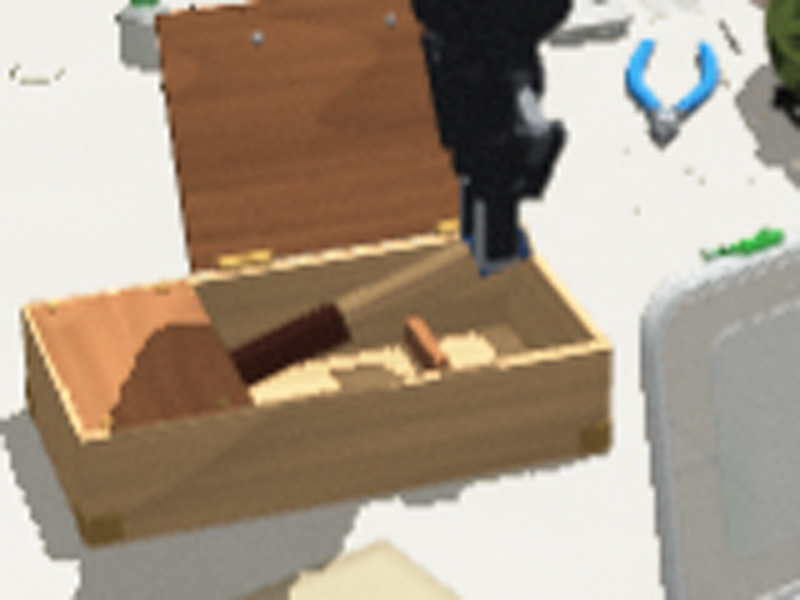

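Tilt is 17.6° with about 5 mm clearance below the cover edge. I'll now grip firmly to lock the angle, then draw out along the slant.

Emit:
step_arm(steps="0 0 0 0 0.87; 0 0 0 0 0.88; 0 0 0 0 0.92; 0 0 0 0 1; 0 0 -0.006 0 1", grip_force=50)

```text
time_s: 21.22
tool_pos: [0.5119, -0.0564, 0.0837]
eef_rot: [-2.369, -2.063, 0.0]
ft_force: [0.7, 0.3, -0.3]
finger_gap: 0.0103
```

Emit:
step_arm(steps="-0.025 0 -0.009 0 1; -0.055 0 -0.018 0 1; -0.085 0 -0.027 0 1; -0.115 0 -0.037 0 1; -0.145 0 -0.046 0 1")

```text
time_s: 21.85
tool_pos: [0.507, -0.093, 0.0955]
eef_rot: [2.369, 2.063, 0.0]
ft_force: [-0.1, 0.2, -0.1]
finger_gap: 0.0106
```

```bash
python3 -c "
from h import *
st();stick()"
```

```text
t 21.85 tcp [ 0.507  -0.093   0.0955] case [-0.0044, -0.1251] yang -7.89 q [-0.3651  0.4713  0.6029  2.0283 -0.3858  0.7536  0.3352] F [-0.0737  0.1989 -0.147 ] M [-0.029  -0.0277 -0.0121] gap 0.0106
stick n 413 conf 0.7 tilt deg 17.49808457670124 y range -0.11327648634958933 0.03974221429970819 z at -60,0,40 [0.0782 0.0593 0.0467]
```

Forces are near zero and the tilt is locked. Continuing the draw past the cover.

Emit:
step_arm(steps="-0.04 0 -0.013 0 1; -0.08 0 -0.026 0 1; -0.12 0 -0.039 0 1; -0.16 0 -0.052 0 1; -0.19 0 -0.062 0 1")

```text
time_s: 22.58
tool_pos: [0.5004, -0.1403, 0.1111]
eef_rot: [2.369, 2.063, 0.0]
ft_force: [0.0, -0.3, -0.1]
finger_gap: 0.0107
```

```bash
python3 -c "
from h import *
st();stick()"
```

```text
t 22.575 tcp [ 0.5004 -0.1403  0.1111] case [-0.005, -0.1728] yang -7.91 q [-0.2846  0.4544  0.6185  2.0051 -0.3657  0.7917  0.409 ] F [ 0.0478 -0.2838 -0.0619] M [-0.0381  0.0141 -0.0339] gap 0.0107
stick n 523 conf 0.75 tilt deg 17.787829403684192 y range -0.16431114883974246 0.02728218846394821 z at -60,0,40 [0.0789 0.0597 0.0469]
```

Emit:
step_arm(steps="0 0 -0.04 0 1; 0 0 -0.12 0 1; 0 0 -0.25 0 1; 0 0 -0.4 0 1; 0 0 -0.54 0 1")

```text
time_s: 23.3
tool_pos: [0.5005, -0.139, 0.2475]
eef_rot: [2.368, 2.064, 0.0]
ft_force: [0.9, 1.7, -0.3]
finger_gap: 0.0104
```

Emit:
step_arm(steps="0.02 0 -0.1 0 1; 0.08 0 -0.2 0 1; 0.16 0 -0.24 0 1; 0.24 0 -0.24 0 1; 0.28 0 -0.24 0 1")

```text
time_s: 23.92
tool_pos: [0.5102, -0.0686, 0.3062]
eef_rot: [-2.367, -2.066, -0.001]
ft_force: [0.8, -0.1, 0.1]
finger_gap: 0.0105
```

Emit:
step_arm(steps="0 0 0 0 1; 0 0 0 0 1; 0 0 0 0 1; 0 0 0 0 1")

```text
time_s: 24.42
tool_pos: [0.51, -0.0706, 0.3058]
eef_rot: [2.37, 2.063, -0.0]
ft_force: [0.2, -0.9, -1.4]
finger_gap: 0.0106
```

```bash
python3 -c "
from h import *
st();lidang()
p,d=snap('scene','s8');cv2.imwrite('pics/s8c.png',cv2.resize(cv2.imread('pics/s8.png')[60:360,150:500],None,fx=2.2,fy=2))
P,u,v=cloud('scene',d);X=P-C;a=X@xa;b=X@ya
for q in regions_of('scene','stick')[:2]:
    m=q['pixels'][v,u]&(abs(a)<.05)&(P[:,2]>.12);print(q['confidence'],m.sum());
    if m.sum()>10:
        f=np.polyfit(b[m],P[m,2],1);print('tilt',-np.degrees(np.arctan(f[0])),'y',b[m].min(),b[m].max(),'z',np.percentile(P[m,2],[0,1,50,100]))
"
```

```text
t 24.425 tcp [ 0.51   -0.0706  0.3058] case [-0.0042, -0.1024] yang -7.93 q [-0.5382  0.2134  0.7074  1.7637 -0.1471  1.2182  0.0706] F [ 0.1636 -0.8526 -1.3894] M [-0.0508 -0.0243 -0.0103] gap 0.0106
lid 2161 angle rad 1.99594078428807 max z 0.11452889035571007 conf 0.75
0.73 856
tilt 17.427349855676514 y -0.12451852096705876 0.09825248714538892 z [0.2364 0.2388 0.2754 0.3168]
```

View pics/s8c.png

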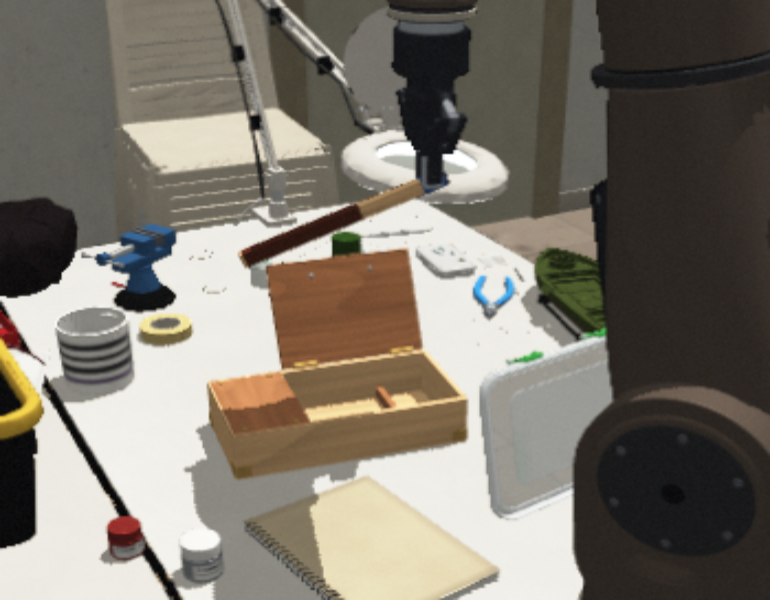

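The stick is held in the air from crop (240,258) to (440,185), and its lowest point is about 0.236 m against the 0.16 m needed. The lid is folded back at 2.0 rad, and the pots stand where they were. Handing in.

```bash
python3 -c "
from cell import r
print(r.finish_job())"
```

```text
the job is handed in; nothing more can be done
None
```

The stick is out of the case and held level with nothing, at rest in the air above it, and the lid is folded back against its stop. I handed the job in at about 24.4 s of the 58 s; no verdict came back.

**What I did:**
- **Lid:** I lifted it by its handle along its arc to about 100°, then pushed it from the inside until it met its stop. The force rose to about 16 N there.
- **Stick:** I gripped the blue end very lightly so the stick could pivot, tilted it to about 17.5°, then gripped at 50 N to lock the angle. I drew it out along the slant and raised it over the case.

**Last checks:**
- **Stick height:** its lowest visible point is about 0.236 m, where 0.16 m is needed. The tilt is still 17.4° and the grip opening was steady at 10.6 mm.
- **Lid:** it measures 1.996 rad, against 2.0 at the stop.
- **Contact while drawing out:** wrist forces stayed around 1 N or less, within noise, so there was no sign of levering on the cover.
- **Loose items:** both pots look unmoved in the last picture. I did not check the glue bottle and block again at the end, but no move went near them.

**What went wrong or disagreed:**
- On the first light-grip try the stick slipped about 8–10 mm back onto its ribs, and I re-gripped it.
- One image reading of the stick mistook the cover for it; I caught this in the picture and corrected it.

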